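# Bring the red pepper sample under the microscope and switch on its lamp

### The arm

A 6-joint arm with a two-finger parallel gripper is mounted at the origin on the work surface. World frame = base frame: x ahead of the robot, y to its left, z up, the work surface at z = 0. Lengths are in m, angles in rad, forces in N, time in s.
With the tool pointing down it reaches from about 0.3 to 0.875 m from the base axis. Payload 6.4 kg.
Tool frame: the origin (TCP) lies on the centre line of the jaws, within the pads' length; the fingertips stand 11 mm ahead of it and the grasp point (between the pads) lies 8 mm behind it; x points along the fingers, y is the direction in which the jaws open and shut, and the axes are right-handed (so a half turn about x gives the same grasp; the last joint's range is limited). The gripper opens to 85 mm and grips with 20 to 120 N. Pads are 22 mm wide; open, the fingers measure 114 mm over their backs; the gripper's body (76 mm by 85 mm) begins 54 mm behind the grasp point. The pads swing forward as they close: fully open they stand 13 mm farther back than shut.
Start: joints at [1.124, 0.181, 1.607, -0, 1.354, -0.206], TCP at [0.137, 0.558, 0.242] pointing down, gripper open.
Joint ranges: [-2.99, 2.99], [-0.89, 2.07], [0.3, 2.58], [-1.14, 4.28], [0, 2.63], [-3.12, 3.12]. Speed limits (rad/s): [2.57, 2.57, 3.01, 3.14, 3.14, 3.14].

### API

Orientations are given as a unit quaternion [w, x, y, z].
In Python, from bench import ctrl, camera, hand_in gives the robot as it stands. The module is installed in compiled form; this text tells all that it offers.
- The arm moves only by the tool drive_tool, never from a script. Its argument "increments" is a list of rows, each a list of 7 numbers: the shift along the tool's x, y, z in m, then the turn, a rotation vector about the tool's x, y, z in degrees, then the gripper's target within -1 to 1 (fully open at 1, half-way at 0, shut at -1). In form: [[dx, dy, dz, rx, ry, rz, claw], ...]. A call has 1 to 10 rows; each row shifts and turns the commanded pose from where the row before left it, along the tool's axes as they then stand; what a row does not reach is not made up. A row lasts 1/8 s, in which the tool goes at most 62.5 mm and 10.7 degrees, less where a joint would pass 70% of its speed; a pose out of reach is approached as far as the arm can. A call is refused whole if a number of a shift passes 0.0625 or a number of a turn 10.7, either way. A call with a gripper value outside its range is refused whole. The fingers move at their own pace and stop on an object; the grip force is fixed at half the most. Time passes only in rows, so rows that do not move let the fingers close. It gives the time, the measured TCP pose, the force and the opening at its end, in the units of the state.
- ctrl.get_obs(): the state, without advancing time (a new reading comes with each control period).
- camera(name): name is "scene" or "top" or "wrist"; returns a dict with "img" (400x640x3 uint8, red, green, blue), "depth" (400x640 float32, m along the optical axis (not along the pixel's ray), 0 where there is no reading), "fx", "fy", "cx", "cy" (pixels), "world_from_camera" (4x4, takes a point from camera to world coordinates); the wrist camera has in their place "hand_eye" (4x4, takes a point from camera to tool coordinates, whose origin is the TCP and whose axes are the tool frame's). Camera axes: x right, y down, z forward; pixel columns grow to the right and rows downward; lengths in m; the calibration is good to about 2 mm. The wrist camera is an equidistant fisheye: a pixel r from the principal point sees the ray r / f radians off the axis. A picture is of the moment at which its call begins: read the wrist's pose just before it.
- hand_in(): hands the job in, once; it reports no verdict.
The state is a dict: "time_s": time; "q": joint angles; "dq": joint speeds; "joint_efforts": joint torques, N m; "eef_pos": TCP position; "eef_rot": TCP orientation; "wrist_force": force on the tool from outside, world axes, zero at the start; "torque": the same for the moment, N m; "opening": opening from 0.0 (shut) to 1.0 (fully open).
Only numpy, scipy, OpenCV 4.12 (cv2) and the standard library are available. Lean on these libraries where they do the work, as an engineer would, in place of code of your own. Each camera call takes 0.05 s, during which the arm holds its last target.

### The job

With one fingertip pushing on its arms, turn the sample carousel until the dish with the red pepper is centred under the microscope's lens and stays there. Then push the orange-tipped lamp lever all the way over to the green end of its box. Touch and lift none of the dishes, leave the bottle and the jar alone, and finish clear of everything.

Things in the scene. Friction and masses are not known exactly. Their poses are not given: they have to be found in the camera images.
- stand: Fixed stand of carousel and white microscope. Origin: on the table, on the carousel's vertical axis; +y points to the microscope, x is level. Low parts under the arms: disc of 55 mm radius, 20 mm high; strip 70 mm wide, 16 mm high along +y; foot 190 mm wide, 30 mm high, at y = 215 to 385 mm. Pillar 62 mm wide at y = 265 to 335 mm, knobs out to x = 75 mm either side.
- carousel: Black hub (radius 27 mm, top at 72 mm) with 3 aluminium arms 120 degrees apart, one along its own x; origin as the stand's. Turns either way (over one turn), stays where left; about 0.12 N m (1.5 N at 80 mm). Arms: 14 mm wide, upright sides, height 40 to 60 mm above the table, bare from 27 to 108 mm from the axis; then a blue-rimmed tray, 74 mm across, centre at 145 mm, rim top at 50 mm.
- lens (a point): Middle of the lens's lower face, 132 mm above the table, 145 mm from the carousel axis along the stand's +y. The microscope overhangs the carousel only here: within 50 mm either side of the stand's y axis and from y = 109 mm outward. Lens barrel 28 mm thick; the nosepiece (reaching down to 174 mm) and the head (down to 240 mm) are above it; top at 405 mm.
- dish_red: Loose round white dish (54 mm diameter, 14 mm high) with a piece of red pepper in it rising to 26 mm; 60 g. It stands in a tray at the end of one of the arms (the tray leaves it 3 mm of play) and travels with it. Origin: centre of its underside, 44 mm above the table. Its own yaw means nothing.
- dish_yellow: Same dish with a yellow piece of cheese, in another tray. Origin: centre of its underside, 44 mm above the table.
- dish_green: Same dish with a green slice of cucumber, in the third tray. Origin: centre of its underside, 44 mm above the table.
- lamp_box: Fixed grey lamp unit 130 x 90 x 50 mm (x, y, z), origin at the centre of its underside on the table. The lever on top turns about a level axis along the box's y, 52 mm above the table over the origin, in a steel bearing 24 mm thick, 28 mm long, top at 62 mm. A black strip marks the box's -x end (off), a green strip its +x end (on).
- lamp (a joint): Angle of the lamp lever: 0 = leaning 0.5 rad towards the box's -x (black, off), 1.0 = end stop, leaning 0.5 rad towards +x (green, on). It stays where it is left; about 1 N at the tip moves it.
- lever_tip (a point): Centre of the orange ball (24 mm diameter) at the lever's end, 65 mm from the lever's axis; the lever's rod is 10 mm thick. Off, it stands 31 mm to the box's -x side of the axis and 109 mm above the table; upright 117 mm.
- bottle: Loose amber bottle with a black cap, 52 mm diameter, 120 mm high, 220 g; origin at the centre of its underside. Leave it alone.
- jar: Loose glass jar with a white lid, 54 mm diameter, 65 mm high, 150 g; origin at the centre of its underside. Leave it alone.
Mind the look-alikes: they are no part of the job. What is shaped like the dish_yellow but blue is not meant.

How it is judged:
By the outcome, as a careful person would: the job done as asked, in the order asked, and still so for the second after the job is handed in, with the robot touching nothing.
It also fails if it takes over 72 s, if anything falls off the work surface, if the arm or the gripper's body presses on something with over 40 N, if the wrist force passes 120 N, or if a joint passes its speed limit or range.

## Working session

There is one attempt and no reset: what is moved stays moved. The work goes in short steps, Python scripts to look and compute and a tool call to move; the robot and the scene stay as the last step left them, time stands still between calls to the robot, and variables do not carry over. Pictures are saved under pics/ and viewed, and the job is handed in when it is done.

Besides the shell and the picture viewer there is one more tool, called after ">>>" as name(argument=value, ...), one argument or row to a line, values as JSON. drive_tool: Moves the arm, as the interface text tells. Its arguments: {"type":"object","properties":{"increments":{"type":"array","items":{"type":"array","items":{"type":"number"}}}},"required":["increments"]}

```bash
mkdir -p pics; python3 - <<'E'
from bench import ctrl,camera
import cv2,numpy as np
print(ctrl.get_obs())
for n in ["scene","top"]:
    c=camera(n); cv2.imwrite(f"pics/{n}0.png",c["img"][:,:,::-1]); np.savez(f"{n}0.npz",**c)
    print(n,c["fx"],c["fy"],c["cx"],c["cy"],c["world_from_camera"].round(4).tolist())
E
```

```text
{'time_s': 0.0, 'q': array([ 1.12369564e+00,  1.81558594e-01,  1.60801144e+00, -3.15507414e-05,
        1.35376529e+00, -2.06297704e-01]), 'dq': array([-0.00233454,  0.00066428,  0.00012058,  0.00149489, -0.00164266,
        0.00046946]), 'joint_efforts': array([-1.51734122e-03, -4.44855344e+01, -3.51339734e+01, -3.13217643e-04,
        9.04450048e-03,  6.36365627e-06]), 'eef_pos': array([0.1368853 , 0.55792508, 0.24137259]), 'eef_rot': array([ 0.70180029,  0.0843417 ,  0.70217511, -0.08551577]), 'wrist_force': array([-0.72923638,  0.20747682, -0.42251609]), 'torque': array([ 0.01883962, -0.01497742,  0.01670387]), 'opening': 0.9993909159075066}
scene 477.3970410178972 477.3970410178972 319.5918628492205 197.55384217173685 [[-0.851, 0.4133, -0.3239, 0.9066], [0.5249, 0.6512, -0.5481, 0.5487], [-0.0156, -0.6365, -0.7711, 1.0186], [0.0, 0.0, 0.0, 1.0]]
top 417.62660155023497 417.62660155023497 325.91958577149 203.04652522439437 [[-0.0139, -0.994, 0.1088, 0.4419], [-0.9999, 0.0134, -0.0061, -0.102], [0.0046, -0.1089, -0.994, 1.0039], [0.0, 0.0, 0.0, 1.0]]
```

View pics/scene0.png

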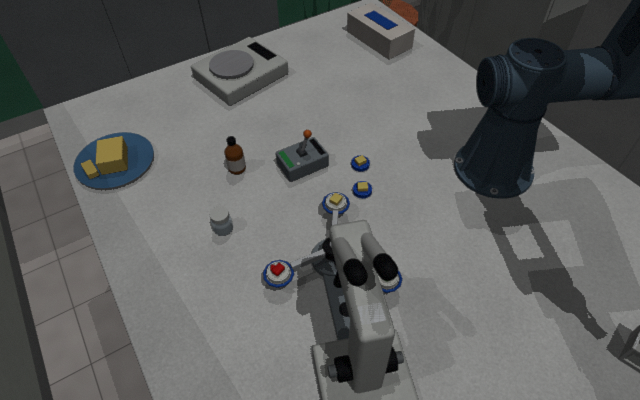

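View pics/top0.png

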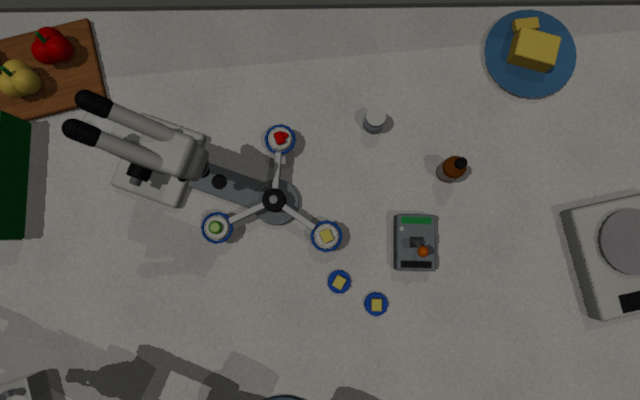

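The top view shows the hub at about (273,200). Red dish at (281,138), yellow at (326,236), green at (217,228), lens to the upper left. The lamp box is at (414,242), with its green strip at the top (row 220) and black strip at the bottom (row 265). Bottle at (454,168), jar at (375,121).

Look-alikes:
- **Red dish:** the red pepper on the board at (52,45).
- **Dishes:** the two blue dishes with cheese at (339,281) and (376,303), and the butter plate at (530,55).

The one I want is the white dish with red pepper in the tray at (281,138). I'll check it in a close crop.

```bash
cat > h.py <<'E'
import numpy as np
def unproj(c,u,v,z=None):
    d=np.array([(u-c["cx"])/c["fx"],(v-c["cy"])/c["fy"],1.0]); T=c["world_from_camera"]
    if z is None: t=float(c["depth"][int(round(v)),int(round(u))])
    else:
        r=T[:3,:3]@d; t=(z-T[2,3])/r[2]
    return T[:3,:3]@(d*t)+T[:3,3]
def proj(c,p):
    T=c["world_from_camera"]; q=T[:3,:3].T@(np.asarray(p)-T[:3,3]); return c["fx"]*q[0]/q[2]+c["cx"],c["fy"]*q[1]/q[2]+c["cy"]
E
python3 - <<'E'
import cv2,numpy as np
from h import *
c=dict(np.load("top0.npz"))
im=c["img"][:,:,::-1]
cv2.imwrite("pics/cropA.png",cv2.resize(im[100:270,110:350],None,fx=3.3,fy=3.3,interpolation=cv2.INTER_CUBIC))
cv2.imwrite("pics/cropB.png",cv2.resize(im[200:280,380:450],None,fx=7,fy=7,interpolation=cv2.INTER_CUBIC))
E
```

```text
(no output)
```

View pics/cropA.png

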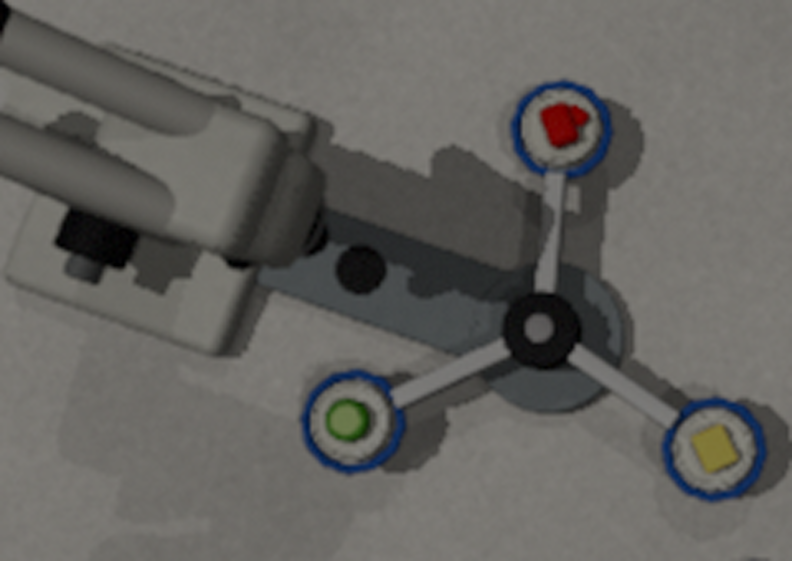

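View pics/cropB.png

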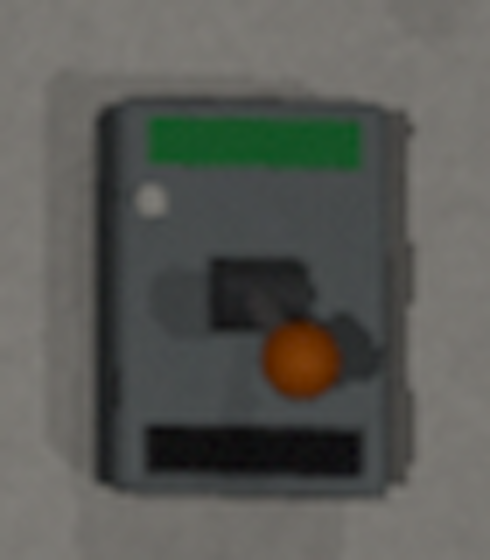

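The crop confirms it: red pepper in a white dish in the tray at crop (560,128), the hub at (541,330), and the strip towards the microscope running left and slightly up. Next I'll measure the geometry.

```bash
python3 - <<'E'
import cv2,numpy as np
from h import *
c=dict(np.load("top0.npz")); im=c["img"].astype(int)
hub=unproj(c,110+541/3.3,100+330/3.3,0.072); print("hub",hub)
# blue rims
m=((im[:,:,2]>im[:,:,0]+40)&(im[:,:,2]>im[:,:,1]+30)).astype(np.uint8)
n,l,s,ce=cv2.connectedComponentsWithStats(m)
tr={}
for nm,(a,b) in dict(red=(281,138),yel=(326,236),grn=(217,228)).items():
    ys,xs=np.where(m[b-22:b+22,a-22:a+22]); pts=np.stack([xs+a-22,ys+b-22],1).astype(np.float32)
    (x,y),(A,B),an=cv2.fitEllipse(cv2.convexHull(pts))
    p=unproj(c,x,y,0.05); tr[nm]=p; print(nm,x,y,A,B,p)
ax=np.mean(list(tr.values()),0); print("axis from trays",ax)
for k,p in tr.items():
    d=p-ax; print(k,np.hypot(*d[:2]),np.degrees(np.arctan2(d[1],d[0])))
k=unproj(c,110+361/3.3,100+270/3.3,0.018);d=k-ax;print("blackspot",k,np.hypot(*d[:2]),np.degrees(np.arctan2(d[1],d[0])))
# strip lower edge
for (u,v) in [(270,290),(440,343)]: print("stripedge",unproj(c,110+u/3.3,100+v/3.3,0.016))
# foot corners z=.03
for (u,v) in [(8,275),(225,355),(318,122)]: print("foot",unproj(c,110+u/3.3,100+v/3.3,0.03))
f=lambda u,v,z:unproj(c,380+u/7,200+v/7,z)
for q in [(118,103),(388,103),(385,490),(105,485)]: print("box",f(*q,0.05))
print("ball",f(301,360,0.109))
print("strips",f(255,142,.05),f(255,450,.05))
print("bottle",unproj(c,460,162,0.12),"jar",unproj(c,375,116,.065))
E
```

```text
hub [0.55235138 0.00894982 0.072     ]
red 279.6280517578125 138.9619598388672 28.766555786132812 29.847618103027344 [ 0.69833883 -0.00176853  0.05      ]
yel 326.10150146484375 235.84494018554688 30.294307708740234 30.802846908569336 [ 0.47114247 -0.10715781  0.05      ]
grn 216.56883239746094 227.28404235839844 30.02794647216797 30.740964889526367 [0.49406215 0.14234614 0.05      ]
axis from trays [0.55451448 0.01113993 0.05      ]
red 0.14440245938105362 -5.128646248280933
yel 0.14472473386984605 -125.1748109135944
grn 0.14446298123231704 114.73755198521421
blackspot [0.60416496 0.14538706 0.018     ] 0.1431344158107638 69.70339427586879
stripedge [0.59073156 0.2113917  0.016     ]
stripedge [0.55053626 0.08832254 0.016     ]
foot [0.60190317 0.39367102 0.03      ]
foot [0.54248805 0.23782652 0.03      ]
foot [0.71079741 0.17489599 0.03      ]
box [ 0.51721628 -0.27003402  0.05      ]
box [ 0.51601448 -0.35856154  0.05      ]
box [ 0.39073315 -0.35226008  0.05      ]
box [ 0.39361143 -0.26181866  0.05      ]
ball [ 0.4333643  -0.31284049  0.109     ]
strips [ 0.50381767 -0.31446353  0.05      ] [ 0.40411159 -0.31071638  0.05      ]
bottle [ 0.62376071 -0.39760489  0.12      ] jar [ 0.74590851 -0.22418001  0.065     ]
```

```bash
cat >> h.py <<'E'
from scipy.spatial.transform import Rotation as R
def Rq(q): return R.from_quat([q[1],q[2],q[3],q[0]])
AX=np.array([0.5545,0.0111])
def pol(r,deg): a=np.radians(deg); return AX+r*np.array([np.cos(a),np.sin(a)])
def plan(o,target,Rt):
    "shift & turn in current tool frame"
    r0=Rq(o["eef_rot"]); d=r0.inv().apply(np.asarray(target)-o["eef_pos"]); t=(r0.inv()*Rt).as_rotvec(degrees=True)
    return d,t
def down(yawz):
    "tool x down, tool z pointing at world heading yawz(deg)"
    a=np.radians(yawz); x=np.array([0,0,-1.]); z=np.array([np.cos(a),np.sin(a),0]); y=np.cross(z,x)
    return R.from_matrix(np.stack([x,y,z],1))
E
python3 - <<'E'
from bench import ctrl
from h import *
o=ctrl.get_obs(); M=Rq(o["eef_rot"]).as_matrix(); print(M.round(3))
print("z heading",np.degrees(np.arctan2(M[1,2],M[0,2])))
p=pol(.068,-147); print(p)
for yaw in [-35,145]:
  d,t=plan(o,[*p,.242],down(yaw)); print(yaw,d.round(4),t.round(2))
E
```

```text
[[-0.001  0.238  0.971]
 [-0.001  0.971 -0.238]
 [-1.    -0.002 -0.   ]]
z heading -13.794540844463127
[ 0.4974704  -0.02593545]
-35 [ 0.     -0.4811  0.4894] [21.21 -0.    0.09]
145 [ 0.     -0.4811  0.4894] [-1.5879e+02 -1.3000e-01 -1.0000e-02]
```

>>> drive_tool(
  increments=[
    [0,-0.034,0.035,0,0,0,-1],
    [0,-0.034,0.035,0,0,0,-1],
    [0,-0.034,0.035,0,0,0,-1],
    [0,-0.034,0.035,0,0,0,-1],
    [0,-0.034,0.035,0,0,0,-1],
    [0,-0.034,0.035,0,0,0,-1],
    [0,-0.034,0.035,0,0,0,-1],
  ],
)

```text
time_s: 0.98
eef_pos: [0.3187, 0.2674, 0.2421]
eef_rot: [0.702, 0.085, 0.702, -0.085]
wrist_force: [1.1, -0.1, 0.0]
opening: 0.002
```

>>> drive_tool(
  increments=[
    [0,-0.034,0.035,0,0,0,-1],
    [0,-0.034,0.035,0,0,0,-1],
    [0,-0.034,0.035,0,0,0,-1],
    [0,-0.034,0.035,0,0,0,-1],
    [0,-0.034,0.035,0,0,0,-1],
    [0,-0.034,0.035,0,0,0,-1],
    [0,-0.034,0.035,7,0,0,-1],
    [0,0,0,7,0,0,-1],
    [0,0,0,7,0,0,-1],
    [0,0,0,0,0,0,-1],
  ],
)

```text
time_s: 2.22
eef_pos: [0.4992, -0.0208, 0.2418]
eef_rot: [0.675, 0.211, 0.675, -0.211]
wrist_force: [1.2, 0.7, 1.0]
opening: 0.001
```

```bash
python3 - <<'E'
from bench import ctrl,camera
from h import *
import cv2
o=ctrl.get_obs(); print(o["time_s"],o["eef_pos"],o["opening"],o["wrist_force"])
p=pol(.068,-147)
d,t=plan(o,[*p,.054],down(-35)); print(d.round(4),t.round(2))
c=camera("wrist"); cv2.imwrite("pics/w1.png",c["img"][:,:,::-1]); print(c["hand_eye"].round(3).tolist(),c["fx"],c["cx"],c["cy"])
c=camera("top"); cv2.imwrite("pics/t1.png",c["img"][:,:,::-1])
E
```

```text
2.225 [ 0.49920273 -0.02077243  0.24183999] 0.000997049893706392 [1.16501787 0.67686574 0.98666211]
[ 0.1878 -0.0052  0.0017] [ 0.24 -0.05  0.02]
[[-0.0, -0.304, 0.953, -0.131], [1.0, 0.0, 0.0, 0.001], [-0.0, 0.953, 0.304, -0.078], [0.0, 0.0, 0.0, 1.0]] 309.70691628693146 311.2711151237799 197.64322271133022
```

View pics/w1.png

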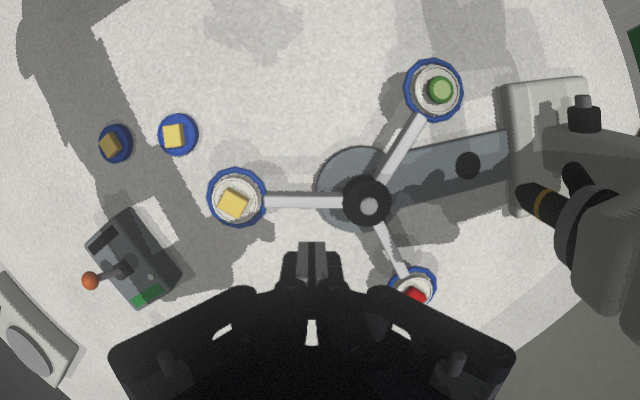

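View pics/t1.png

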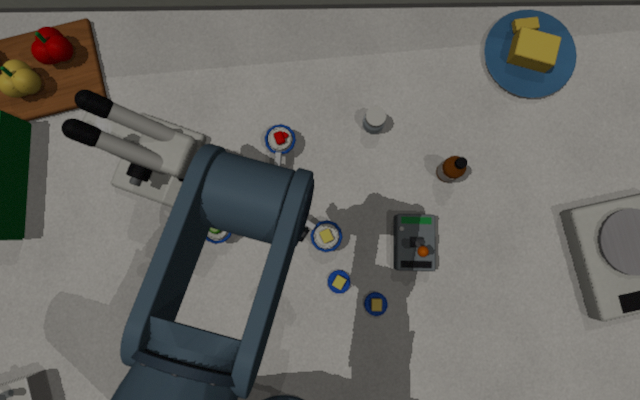

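Wrist view: yellow arm level at row 200 between (265,200) and the hub (367,202), with the shut fingers at (312,260) on its trailing side. Top view: nothing moved. Now I'll descend behind the arm.

>>> drive_tool(
  increments=[
    [0,-0.005,-0.002,0,0,0,-1],
    [0.037,0,0,0,0,0,-1],
    [0.037,0,0,0,0,0,-1],
    [0.037,0,0,0,0,0,-1],
    [0.037,0,0,0,0,0,-1],
    [0.02,0,0,0,0,0,-1],
    [0.018,0,0,0,0,0,-1],
    [0,0,0,0,0,0,-1],
  ],
)

```text
time_s: 3.32
eef_pos: [0.4936, -0.0233, 0.0552]
eef_rot: [0.674, 0.211, 0.676, -0.211]
wrist_force: [0.0, -1.5, -0.6]
opening: -0.005
```

```bash
python3 - <<'E'
from bench import ctrl,camera
from h import *
import cv2
o=ctrl.get_obs(); print(o["time_s"],o["eef_pos"],o["opening"],o["wrist_force"],o["q"].round(2))
d=o["eef_pos"][:2]-AX; print(np.hypot(*d),np.degrees(np.arctan2(d[1],d[0])))
c=camera("wrist"); cv2.imwrite("pics/w2.png",c["img"][:,:,::-1])
c=camera("scene"); cv2.imwrite("pics/s2.png",cv2.resize(c["img"][130:330,220:460,::-1],None,fx=3,fy=3))
E
```

```text
3.325 [ 0.49357708 -0.02329526  0.05515345] -0.004941298609894267 [ 0.01110026 -1.52645702 -0.57381338] [-0.29  0.27  1.93 -0.    0.94 -1.25]
0.06996167949902679 -150.5522268185779
```

View pics/w2.png

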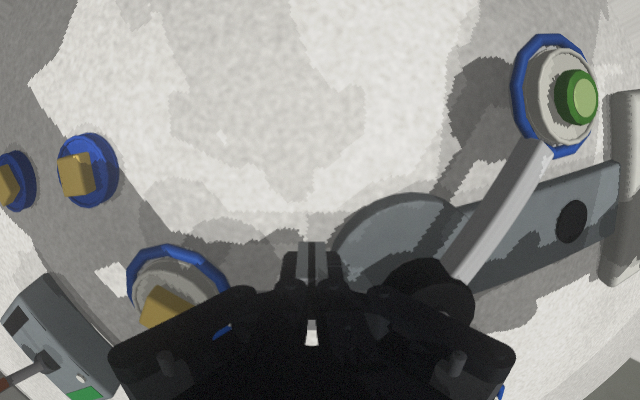

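View pics/s2.png

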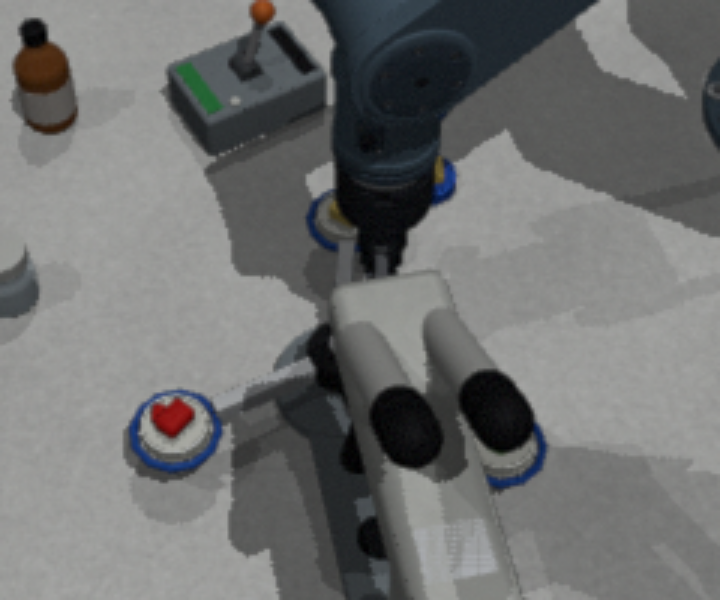

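>>> drive_tool(
  increments=[
    [0,0,0.006,0,0,0,-1],
    [0,0,0.006,0,0,0,-1],
    [0,-0.0013,0.0056,-5,0,0,-1],
    [0,-0.0013,0.0056,-5,0,0,-1],
    [0,-0.0013,0.0056,-5,0,0,-1],
    [0,-0.0013,0.0056,-5,0,0,-1],
    [0,0,0,0,0,0,-1],
  ],
)

```text
time_s: 4.3
eef_pos: [0.5231, -0.0459, 0.0567]
eef_rot: [0.702, 0.091, 0.701, -0.092]
wrist_force: [-0.1, 0.7, 1.0]
opening: -0.002
```

```bash
python3 - <<'E'
from bench import ctrl,camera
from h import *
import cv2
o=ctrl.get_obs(); print(o["time_s"],o["eef_pos"],o["opening"],o["wrist_force"],o["q"].round(2))
d=o["eef_pos"][:2]-AX; print(np.hypot(*d),np.degrees(np.arctan2(d[1],d[0])))
c=camera("top"); cv2.imwrite("pics/t3.png",c["img"][:,:,::-1])
E
```

```text
4.3 [ 0.5231304  -0.04586609  0.05674182] -0.002237808520890755 [-0.1487239   0.69440874  1.00252949] [-0.31  0.32  1.86 -0.    0.96 -1.63]
0.06503220123963352 -118.84032197525387
```

View pics/t3.png

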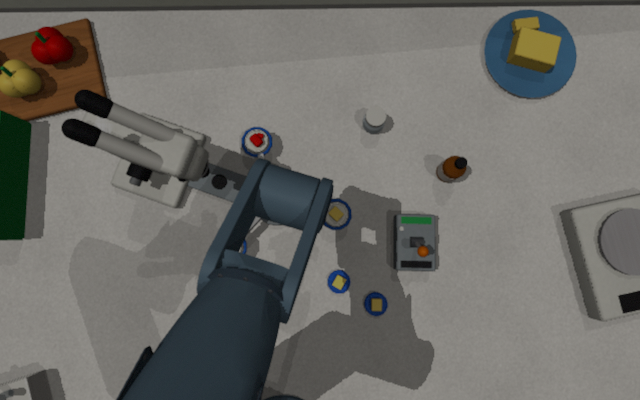

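It turns: red is now at (256,141), yellow at (337,213), and nothing else moved. I'll measure the angle.

```bash
cat >> h.py <<'E'
import cv2
def rim(c,a,b):
    im=c["img"].astype(int); m=((im[:,:,2]>im[:,:,0]+40)&(im[:,:,2]>im[:,:,1]+30))
    ys,xs=np.where(m[b-22:b+22,a-22:a+22]); (x,y),s,an=cv2.fitEllipse(cv2.convexHull(np.stack([xs+a-22,ys+b-22],1).astype(np.float32)))
    p=unproj(c,x,y,.05); d=p[:2]-AX; return (x,y),s,p,np.hypot(*d),np.degrees(np.arctan2(d[1],d[0]))
E
python3 - <<'E'
from bench import ctrl,camera
from h import *
c=camera("top"); print(rim(c,256,141)); print(rim(c,337,213))
E
```

```text
((256.6533203125, 141.2086639404297), (28.589672088623047, 29.80413055419922), array([0.69365534, 0.05183058, 0.05      ]), np.float64(0.14499375182694463), np.float64(16.314683482543995))
((335.834716796875, 213.99221801757812), (28.940631866455078, 29.09662437438965), array([ 0.52077474, -0.13015838,  0.05      ]), np.float64(0.1452285207950187), np.float64(-103.42792774494937))
```

>>> drive_tool(
  increments=[
    [0.002,-0.0013,0.0056,-5,0,0,-1],
    [0,-0.0013,0.0056,-5,0,0,-1],
    [0,-0.0013,0.0056,-5,0,0,-1],
    [0,-0.0013,0.0056,-5,0,0,-1],
    [0,-0.0013,0.0056,-5,0,0,-1],
    [0,-0.0013,0.0056,-5,0,0,-1],
    [0,-0.0013,0.0056,-5,0,0,-1],
    [0,-0.0013,0.0056,-5,0,0,-1],
    [0,-0.0013,0.0056,-5,0,0,-1],
    [0,0,0,0,0,0,-1],
  ],
)

```text
time_s: 5.65
eef_pos: [0.5725, -0.0523, 0.0544]
eef_rot: [0.683, -0.184, 0.683, 0.184]
wrist_force: [-0.1, 0.3, 0.3]
opening: -0.0
```

```bash
python3 - <<'E'
from bench import ctrl,camera
from h import *
o=ctrl.get_obs(); print(o["time_s"],o["eef_pos"],o["opening"],o["wrist_force"],o["q"].round(2))
d=o["eef_pos"][:2]-AX; print(np.hypot(*d),np.degrees(np.arctan2(d[1],d[0])))
M=Rq(o["eef_rot"]).as_matrix();print("z heading",np.degrees(np.arctan2(M[1,2],M[0,2])))
c=camera("top"); cv2.imwrite("pics/t4.png",c["img"][:,:,::-1]); np.savez("top4.npz",**c)
c=camera("scene"); cv2.imwrite("pics/s4.png",c["img"][:,:,::-1]); np.savez("s4.npz",**c)
E
```

```text
5.65 [ 0.57245255 -0.05225152  0.05435484] -0.0002583191959330542 [-0.07305428  0.29351409  0.33854049] [-0.3   0.42  1.73  0.    0.99 -2.39]
0.06584610416525048 -74.17833592207337
z heading 30.103448978227433
```

View pics/t4.png

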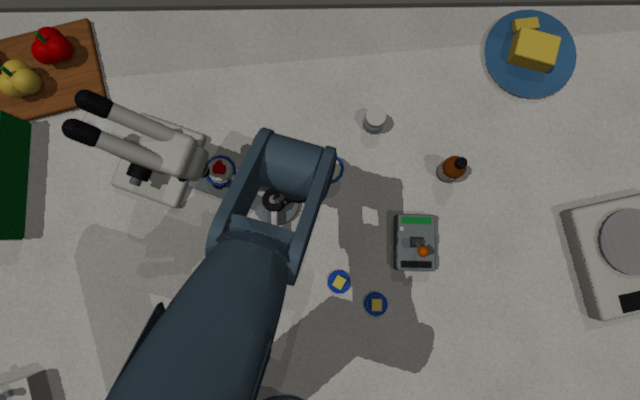

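View pics/s4.png

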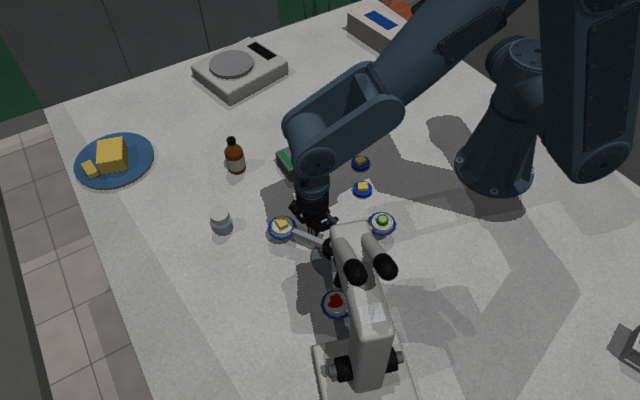

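```bash
python3 - <<'E'
from h import *
c=dict(np.load("top0.npz")); D=c["depth"]; v,u=np.mgrid[0:400,0:640]
T=c["world_from_camera"]; P=np.stack([(u-c["cx"])/c["fx"]*D,(v-c["cy"])/c["fy"]*D,D],-1)@T[:3,:3].T+T[:3,3]
roi=(u>100)&(u<320)&(v>90)&(v<270)
# table level check
print("table z",np.median(P[(u>420)&(u<560)&(v>310)&(v<390)][:,2]))
m=roi&(P[:,:,2]>.010)&(P[:,:,2]<.023); cv2.imwrite("pics/m1.png",cv2.resize((m*255).astype(np.uint8)[90:270,100:320],None,fx=3,fy=3,interpolation=0))
m=roi&(P[:,:,2]>.025)&(P[:,:,2]<.036); cv2.imwrite("pics/m2.png",cv2.resize((m*255).astype(np.uint8)[90:270,100:320],None,fx=3,fy=3,interpolation=0))
m=roi&(P[:,:,2]>.1); cv2.imwrite("pics/m3.png",cv2.resize((np.clip(P[:,:,2],0,.42)/.42*255*m).astype(np.uint8)[90:270,100:320],None,fx=3,fy=3,interpolation=0))
c=dict(np.load("top4.npz")); print(rim(c,220,170))
im=c["img"][130:220,160:300,::-1]; cv2.imwrite("pics/t4c.png",cv2.resize(im,None,fx=5,fy=5,interpolation=cv2.INTER_CUBIC))
E
```

```text
table z -0.000693634567497492
((217.8372039794922, 170.93849182128906), (25.7796573638916, 28.591508865356445), array([0.62442636, 0.14130832, 0.05      ]), np.float64(0.14779682909090464), np.float64(61.76266896038976))
```

View pics/m1.png

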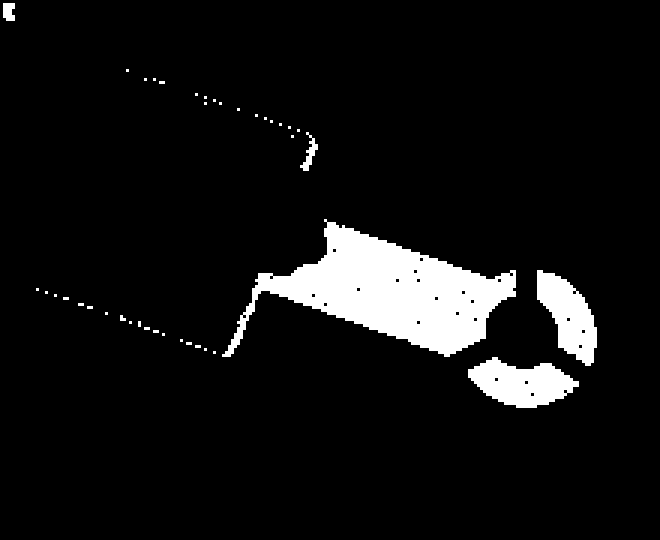

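View pics/m2.png

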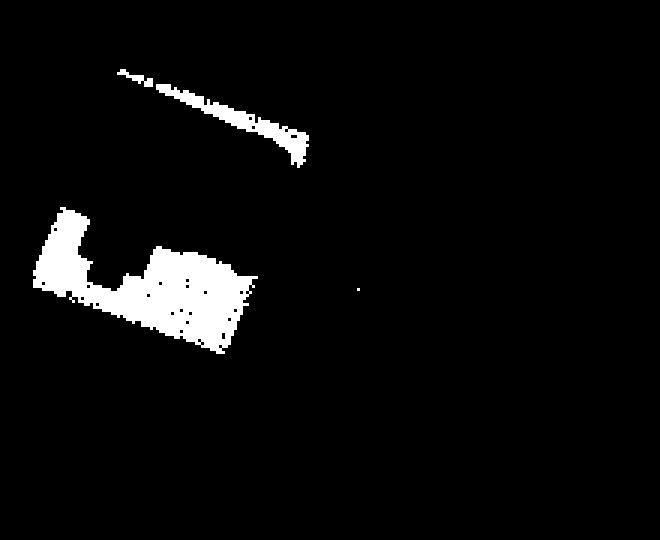

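View pics/m3.png

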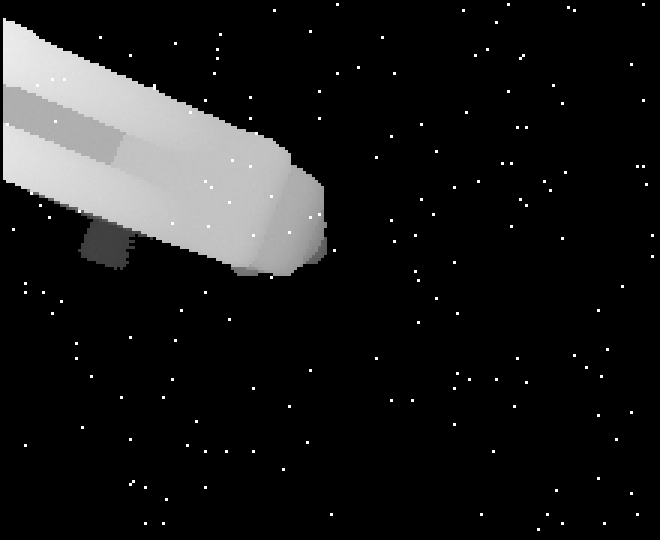

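View pics/t4c.png

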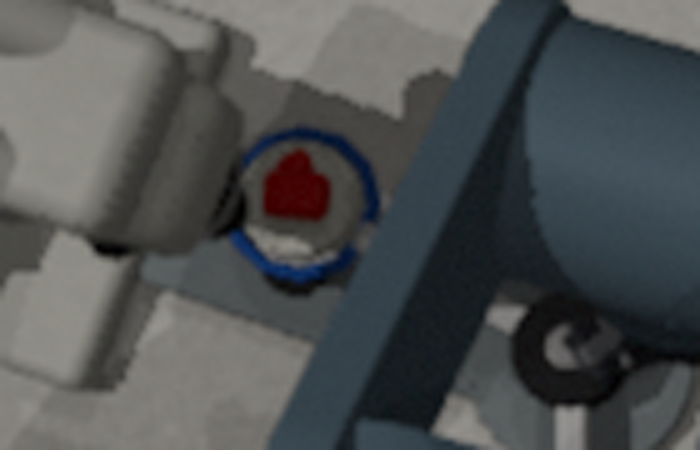

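```bash
python3 - <<'E'
from h import *
c=dict(np.load("top0.npz"))
def seg(pts,z): # mask-crop pixel coords (x3 +100,+90)
    return [unproj(c,100+(a-1)/3,90+(b-1)/3,z)[:2] for a,b in pts]
import cv2
m1=cv2.imread("pics/m1.png",0)[1::3,1::3]>0; m2=cv2.imread("pics/m2.png",0)[1::3,1::3]>0
def edge(m,cols,top,z):
    L=[]
    for u in cols:
        vs=np.where(m[:,u])[0]
        v=vs.min()-.5 if top else vs.max()+.5
        L.append(unproj(c,100+u,90+v,z)[:2])
    L=np.array(L); d=cv2.fitLine(L.astype(np.float32),cv2.DIST_HUBER,0,1e-4,1e-4).ravel()
    a=np.degrees(np.arctan2(d[1],d[0]))%180
    n=np.array([np.sin(np.radians(a)),-np.cos(np.radians(a))]); off=n@(d[2:4]-AX)
    return a,off
print("strip top",edge(m1,range(111,160),1,.016),"bot",edge(m1,range(95,148),0,.016))
print("foot top",edge(m2,range(52,100),1,.03),"bot",edge(m2,range(16,72),0,.03))
E
```

```text
strip top (np.float32(69.664986), np.float64(0.03391419624253121)) bot (np.float32(69.595345), np.float64(-0.035846549959879))
foot top (np.float32(69.65003), np.float64(0.09203099680706109)) bot (np.float32(69.63522), np.float64(-0.09346956092773034))
```

>>> drive_tool(
  increments=[
    [0,-0.001,0.0039,-3.5,0,0,-1],
    [0,-0.001,0.0039,-3.5,0,0,-1],
    [0,0,0,0,0,0,-1],
    [0,0,0,0,0,0,-1],
  ],
)

```text
time_s: 6.25
eef_pos: [0.5798, -0.0497, 0.0544]
eef_rot: [0.67, -0.225, 0.67, 0.225]
wrist_force: [-0.5, 0.2, -0.5]
opening: 0.002
```

```bash
cat > look.py <<'E'
import sys
from bench import ctrl,camera
from h import *
n=sys.argv[1]
o=ctrl.get_obs(); print(o["time_s"],o["eef_pos"],o["wrist_force"].round(1),o["q"].round(2))
d=o["eef_pos"][:2]-AX; print("finger",np.hypot(*d),np.degrees(np.arctan2(d[1],d[0])))
M=Rq(o["eef_rot"]).as_matrix();print("z heading",np.degrees(np.arctan2(M[1,2],M[0,2])))
c=camera("top"); np.savez(f"top{n}.npz",**c); cv2.imwrite(f"pics/t{n}.png",cv2.resize(c["img"][110:270,170:370,::-1],None,fx=4,fy=3.75 if 0 else 3.7,interpolation=cv2.INTER_CUBIC))
c=camera("scene"); np.savez(f"s{n}.npz",**c);cv2.imwrite(f"pics/s{n}.png",cv2.resize(c["img"][180:340,240:440,::-1],None,fx=3.7,fy=3.7,interpolation=cv2.INTER_CUBIC))
E
python3 look.py 5
```

```text
6.25 [ 0.57979579 -0.04973719  0.05435966] [-0.5  0.2 -0.5] [-0.29  0.43  1.71  0.    1.   -2.51]
finger 0.06588657840156498 -67.42270796776677
z heading 37.097626838942894
```

View pics/t5.png

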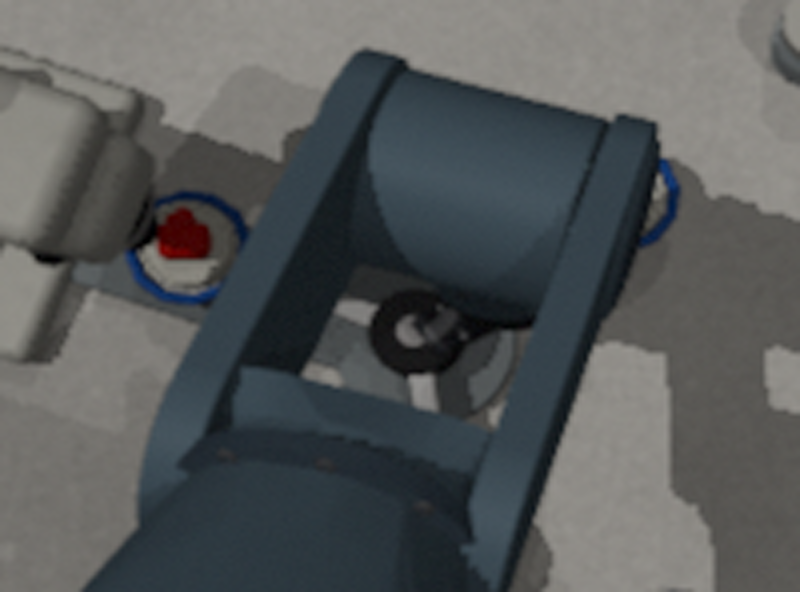

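View pics/s5.png

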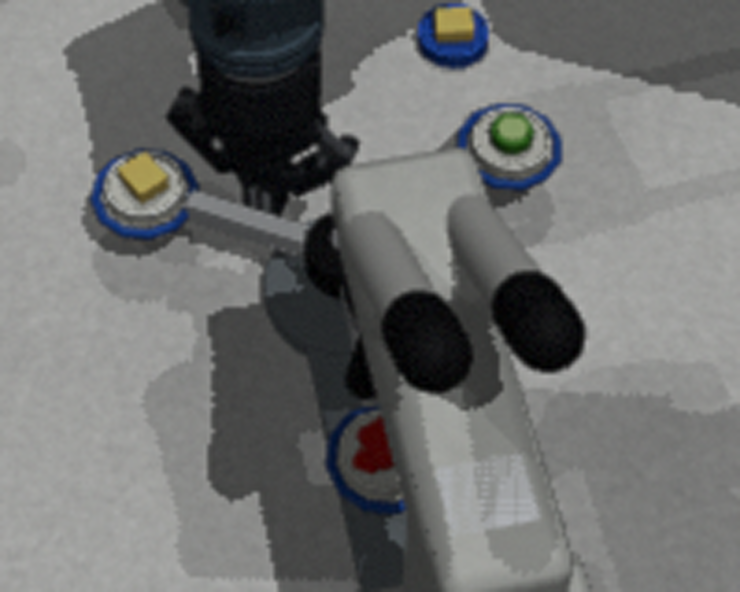

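```bash
cat > m.py <<'E'
from h import *
def two(c,a,b): # angle of vector a->b
    d=(rim(c,*b)[2]-rim(c,*a)[2])[:2]; return np.hypot(*d),np.degrees(np.arctan2(d[1],d[0]))
E
python3 - <<'E'
from m import *
c0=dict(np.load("scene0.npz")); t0=dict(np.load("top0.npz"))
print("top0 red-yel",two(t0,(326,236),(281,138)),"grn-yel",two(t0,(326,236),(217,228)))
print("scene0 red-yel",two(c0,(336,204),(278,273)))
c=dict(np.load("s5.npz")); 
print(rim(c,278,232)[1:],rim(c,378,220)[1:]); print("yel->grn",two(c,(278,232),(378,220)))
E
```

```text
top0 red-yel (np.float64(0.25044976500579996), np.float64(24.88510931221117)) grn-yel (np.float64(0.25055445077897986), np.float64(84.75148191940539))
scene0 red-yel (np.float64(0.2717641656038637), np.float64(24.479578991620922))
((23.075849533081055, 27.84760856628418), array([ 0.64451312, -0.09991598,  0.05      ]), np.float64(0.14292273881396736), np.float64(-50.96443684963389)) ((22.16316795349121, 27.56686782836914), array([ 0.41316173, -0.0013224 ,  0.05      ]), np.float64(0.14188313017541046), np.float64(-174.97710697375138))
yel->grn (np.float64(0.25148391214283433), np.float64(156.9180545200252))
```

>>> drive_tool(
  increments=[
    [0,0,-0.008,0,0,0,-1],
    [0,0,-0.008,0,0,0,-1],
    [-0.05,0,0,0,0,0,-1],
    [-0.05,0,0,0,0,0,-1],
    [-0.05,0,0,0,0,0,-1],
    [0,-0.04,-0.03,0,0,0,-1],
    [0,-0.04,-0.03,0,0,0,-1],
    [0,-0.04,-0.03,0,0,0,-1],
    [0,-0.04,-0.03,0,0,0,-1],
    [0,0,0,0,0,0,-1],
  ],
)

```text
time_s: 7.6
eef_pos: [0.5672, -0.2634, 0.2041]
eef_rot: [0.671, -0.224, 0.671, 0.224]
wrist_force: [0.2, 1.1, 0.6]
opening: -0.002
```

```bash
python3 look.py 6
```

```text
7.6 [ 0.56722031 -0.26338421  0.20405855] [0.2 1.1 0.6] [-0.62  0.32  1.51 -0.    1.31 -2.84]
finger 0.2747787980306383 -87.34666377789783
z heading 36.91380335081369
```

View pics/t6.png

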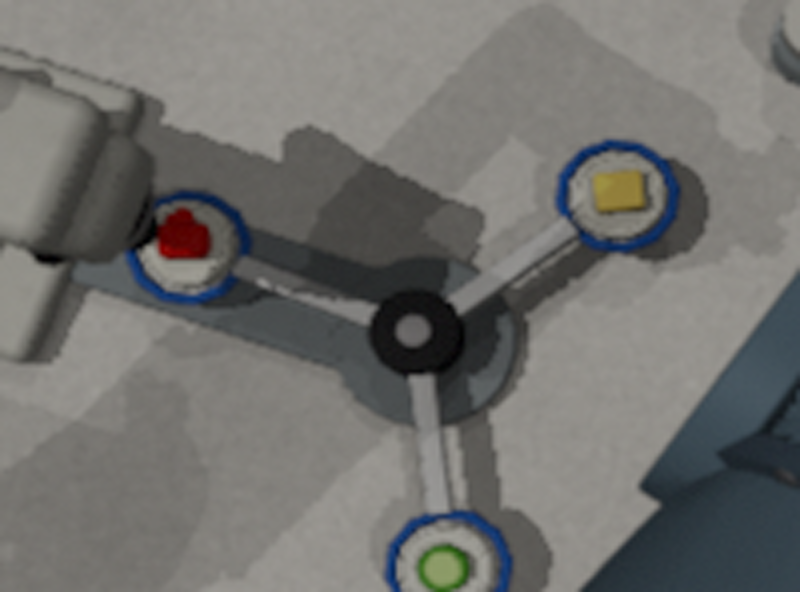

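View pics/s6.png

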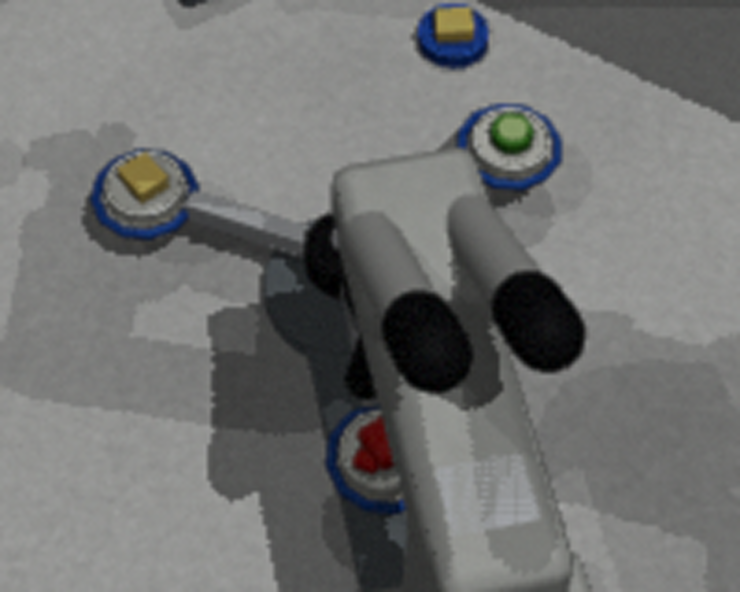

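```bash
python3 - <<'E'
from m import *
c=dict(np.load("top6.npz"))
print("yel",rim(c,324,163)[1:]);print("grn",rim(c,282,264)[1:]);print("red",rim(c,217,176)[1:]); print("yel->grn",two(c,(324,163),(282,264)))
c=dict(np.load("s6.npz")); print("scene yel->grn",two(c,(278,232),(378,220)))
E
```

```text
yel ((29.445098876953125, 30.045982360839844), array([ 0.64097731, -0.10455662,  0.05      ]), np.float64(0.14441183181315623), np.float64(-53.21426375028307))
grn ((30.856081008911133, 31.347909927368164), array([ 0.41123576, -0.00594679,  0.05      ]), np.float64(0.14427486095306372), np.float64(-173.21436923190117))
red ((28.795501708984375, 30.466726303100586), array([0.61058962, 0.1441259 , 0.05      ]), np.float64(0.14436736487974786), np.float64(67.13755332917593))
yel->grn (np.float64(0.25001015191821274), np.float64(156.7699884666761))
scene yel->grn (np.float64(0.251358775380909), np.float64(156.81533460463902))
```

Both cameras put red at 66.8°, against a target of 69.63° from the stand edges, so 2.85° remains. I'll retrace the path and push on.

>>> drive_tool(
  increments=[
    [0,0.04,0.03,0,0,0,-1],
    [0,0.04,0.03,0,0,0,-1],
    [0,0.04,0.03,0,0,0,-1],
    [0,0.04,0.03,0,0,0,-1],
    [0,0,0,0,0,0,-1],
    [0.05,0,0,0,0,0,-1],
    [0.05,0,0,0,0,0,-1],
    [0.05,0,0,0,0,0,-1],
    [0,0,0.007,0,0,0,-1],
    [0,0,0.007,0,0,0,-1],
  ],
)

```text
time_s: 8.95
eef_pos: [0.5798, -0.051, 0.0562]
eef_rot: [0.671, -0.226, 0.669, 0.225]
wrist_force: [0.2, -0.9, 0.1]
opening: 0.002
```

```bash
python3 look.py 7; python3 - <<'E'
from m import *
c=dict(np.load("s7.npz")); print("scene yel->grn",two(c,(278,232),(378,220)))
E
```

```text
8.95 [ 0.57984932 -0.05104495  0.05615884] [ 0.2 -0.9  0.1] [-0.29  0.43  1.71  0.    1.   -2.51]
finger 0.06711619282508433 -67.80913888436997
z heading 37.206271403255904
scene yel->grn (np.float64(0.25153395323472805), np.float64(156.97223518757295))
```

>>> drive_tool(
  increments=[
    [0,0,0.002,0,0,0,-1],
    [0,-0.0004,0.0015,-1.4,0,0,-1],
    [0,-0.0002,0.0008,-0.7,0,0,-1],
    [0,0,0,0,0,0,-1],
    [0,0,0,0,0,0,-1],
  ],
)

```text
time_s: 9.68
eef_pos: [0.582, -0.0487, 0.0541]
eef_rot: [0.666, -0.238, 0.666, 0.238]
wrist_force: [-0.8, -0.2, -0.3]
opening: 0.002
```

```bash
python3 look.py 8; python3 - <<'E'
from m import *
c=dict(np.load("s8.npz")); print("scene yel->grn",two(c,(278,232),(378,220)),rim(c,278,232)[0],rim(c,378,220)[0])
E
```

```text
9.675 [ 0.58202353 -0.04868969  0.05414846] [-0.8 -0.2 -0.3] [-0.29  0.43  1.7   0.    1.   -2.54]
finger 0.06582060410544889 -65.28154266988741
z heading 39.293814171388775
scene yel->grn (np.float64(0.2517577886217875), np.float64(158.73313006275907)) (277.5794677734375, 233.50440979003906) (376.1246337890625, 217.9473876953125)
```

>>> drive_tool(
  increments=[
    [0,-0.0002,0.0006,-0.5,0,0,-1],
    [0,-0.0001,0.0005,-0.45,0,0,-1],
    [0,0,0,0,0,0,-1],
    [0,0,0,0,0,0,-1],
  ],
)

```text
time_s: 10.28
eef_pos: [0.5829, -0.0483, 0.0541]
eef_rot: [0.664, -0.243, 0.664, 0.243]
wrist_force: [-1.7, -0.8, -0.4]
opening: -0.001
```

```bash
python3 look.py 9; python3 - <<'E'
from m import *
c=dict(np.load("s9.npz")); print("scene yel->grn",two(c,(277,234),(376,218)))
E
```

```text
10.275 [ 0.58290137 -0.0483336   0.05412566] [-1.7 -0.8 -0.4] [-0.29  0.44  1.7  -0.    1.   -2.56]
finger 0.06587101098171115 -64.45839373418823
z heading 40.254402431106
scene yel->grn (np.float64(0.24634899050506706), np.float64(163.9571613699075))
```

>>> drive_tool(
  increments=[
    [0,0,-0.008,0,0,0,-1],
    [0,0,-0.008,0,0,0,-1],
    [-0.05,0,0,0,0,0,-1],
    [-0.05,0,0,0,0,0,-1],
    [-0.05,0,0,0,0,0,-1],
    [0,-0.04,-0.03,0,0,0,-1],
    [0,-0.04,-0.03,0,0,0,-1],
    [0,-0.04,-0.03,0,0,0,-1],
    [0,-0.04,-0.03,0,0,0,-1],
    [0,0,0,0,0,0,-1],
  ],
)

```text
time_s: 11.62
eef_pos: [0.582, -0.2625, 0.2043]
eef_rot: [0.665, -0.242, 0.664, 0.241]
wrist_force: [-0.9, 0.5, -0.2]
opening: 0.0
```

```bash
python3 look.py 10; python3 - <<'E'
from m import *
c=dict(np.load("top10.npz"))
import itertools
for a in [(325,164),(324,166)]: print("yel",rim(c,*a))
for a in [(282,264),(278,264)]: print("grn",rim(c,*a))
print("red",rim(c,215,178)); print("yel->grn",two(c,(325,164),(280,264)))
c=dict(np.load("s10.npz")); print("scene",two(c,(278,232),(378,220)),two(c,(277,234),(375,216)))
E
```

```text
11.625 [ 0.58199254 -0.26248079  0.20426015] [-0.9  0.5 -0.2] [-0.61  0.35  1.47 -0.    1.31 -2.88]
finger 0.27495870438644376 -84.26152771062058
z heading 39.979658174207465
yel ((322.11474609375, 160.3157958984375), (29.356172561645508, 30.207111358642578), array([ 0.64630889, -0.1003439 ,  0.05      ]), np.float64(0.1443904976898549), np.float64(-50.51787106993643))
yel ((322.11474609375, 160.3157958984375), (29.356172561645508, 30.207111358642578), array([ 0.64630889, -0.1003439 ,  0.05      ]), np.float64(0.1443904976898549), np.float64(-50.51787106993643))
grn ((284.5621032714844, 262.7062072753906), (30.753067016601562, 31.447654724121094), array([ 0.41185909, -0.01238069,  0.05      ]), np.float64(0.1445606133429156), np.float64(-170.65214745903748))
grn ((284.5401916503906, 262.7168884277344), (30.785884857177734, 31.37181854248047), array([ 0.41183587, -0.01233109,  0.05      ]), np.float64(0.14457548561881076), np.float64(-170.6730382390882))
red ((215.4130401611328, 179.42100524902344), (29.43578338623047, 30.45842742919922), array([0.60462079, 0.14661717, 0.05      ]), np.float64(0.14448874483295035), np.float64(69.7031754930556))
yel->grn (np.float64(0.2504081390911777), np.float64(159.4344132676344))
scene (np.float64(0.25066919507882957), np.float64(159.4307959271343)) (np.float64(0.2464905895830764), np.float64(165.012470273621))
```

View pics/t10.png

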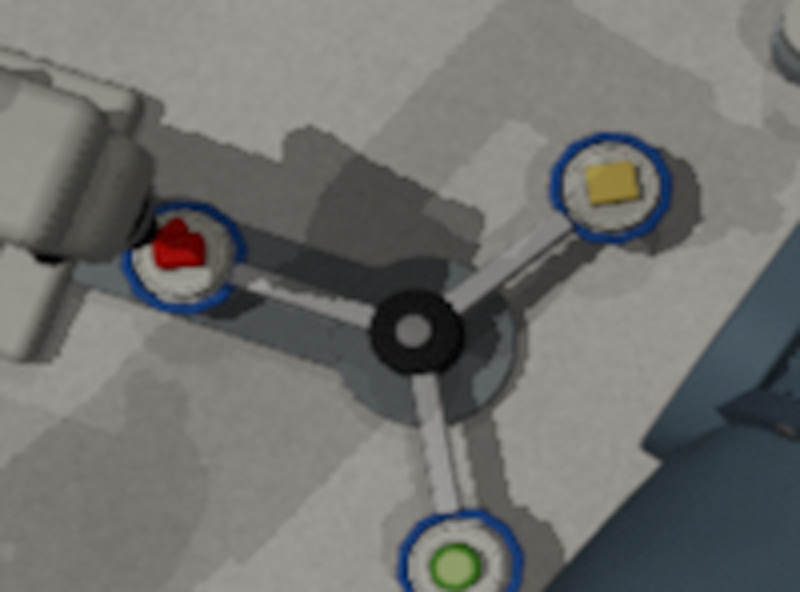

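View pics/s10.png

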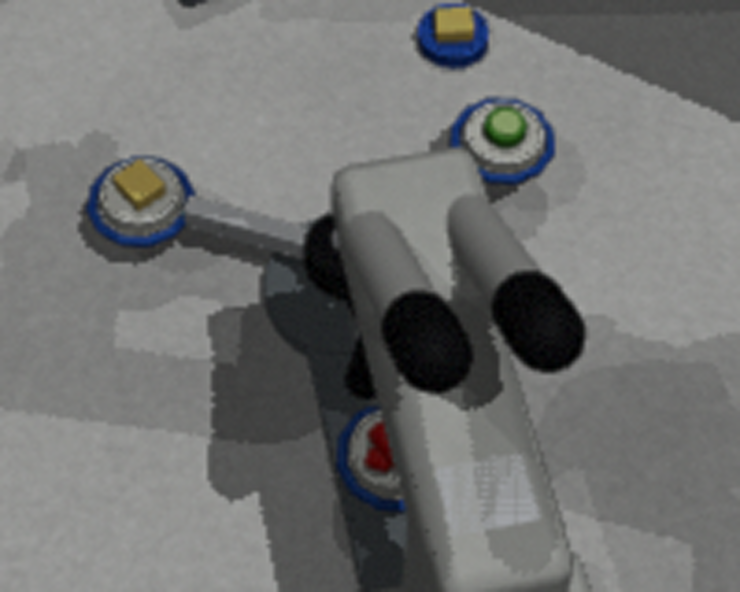

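Carousel: both cameras give the red tray at 69.3–69.7° (about 69.5°) against 69.63°, an error under 1 mm. It stayed put after release, and the dishes sit in their trays. Next, the lamp lever.

```bash
python3 - <<'E'
from h import *
t=dict(np.load("top0.npz")); s=dict(np.load("scene0.npz"))
def cen(c,a,b,w=14):
    im=c["img"].astype(int)[b-w:b+w,a-w:a+w]; m=(im[:,:,0]>im[:,:,2]+60)&(im[:,:,0]>im[:,:,1]+30); ys,xs=np.where(m); return xs.mean()+a-w,ys.mean()+b-w,m.sum()
def ray(c,u,v):
    T=c["world_from_camera"]; d=T[:3,:3]@np.array([(u-c["cx"])/c["fx"],(v-c["cy"])/c["fy"],1]); return T[:3,3],d/np.linalg.norm(d)
a=cen(t,422,251);b=cen(s,308,134); print(a,b)
p,d=ray(t,*a[:2]);q,e=ray(s,*b[:2])
x=np.linalg.lstsq(np.stack([d,-e],1),q-p,rcond=None)[0]; A=p+x[0]*d;B=q+x[1]*e; print(A,B,A-B)
print(unproj(t,a[0],a[1]),unproj(s,b[0],b[1]))
E
```

```text
(np.float64(422.5), np.float64(250.875), np.int64(80)) (np.float64(307.1142857142857), np.float64(132.8857142857143), np.int64(35))
[ 0.43459419 -0.31057425  0.11431225] [ 0.43402015 -0.31016141  0.11422015] [ 5.74045240e-04 -4.12838800e-04  9.20984735e-05]
[ 0.44188645 -0.10197734  1.00391239] [ 0.4383636  -0.30226751  0.12253269]
```

>>> drive_tool(
  increments=[
    [0,0.018,-0.036,0,0,0,-1],
    [0,0.018,-0.036,0,0,0,-1],
    [0,0.018,-0.036,0,0,0,-1],
    [0,0.018,-0.036,0,0,0,-1],
    [0,0.018,-0.036,8.4,0,0,-1],
    [0,0,0,8.4,0,0,-1],
    [0,0,0,8.4,0,0,-1],
    [0,0,0,8.4,0,0,-1],
    [0,0,0,8.4,0,0,-1],
    [0,0,0,0,0,0,-1],
  ],
)

```text
time_s: 12.98
eef_pos: [0.3874, -0.3047, 0.2043]
eef_rot: [0.707, 0.01, 0.707, -0.01]
wrist_force: [-0.5, -0.2, -0.0]
opening: -0.006
```

```bash
python3 - <<'E'
from bench import ctrl,camera
from h import *
o=ctrl.get_obs(); print(o["time_s"],o["eef_pos"],o["q"].round(2)); print(plan(o,[.385,-.3085,.108],down(-2.2)))
c=camera("wrist"); cv2.imwrite("pics/w11.png",c["img"][:,:,::-1])
E
```

```text
12.975 [ 0.38742695 -0.30467987  0.20430925] [-0.91  0.03  1.85  0.    1.26 -2.45]
(array([ 0.09630812, -0.0039025 , -0.00233912]), array([ 0.62417827,  0.01073398, -0.01021691]))
```

View pics/w11.png

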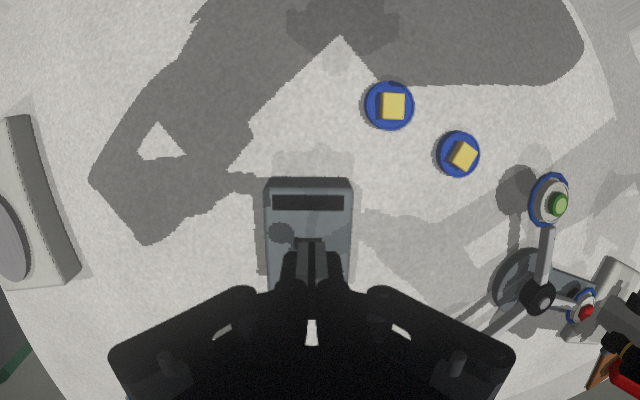

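The wrist view shows the fingers at (312,260), in line with the box's middle and behind the lever, over the black strip end (308,202). I'll descend and push.

>>> drive_tool(
  increments=[
    [0,-0.004,-0.003,0,0,0,-1],
    [0.032,0,0,0,0,0,-1],
    [0.032,0,0,0,0,0,-1],
    [0.032,0,0,0,0,0,-1],
    [0,0,0,0,0,0,-1],
    [0,0,0.012,0,0,0,-1],
    [0,0,0.012,0,0,0,-1],
    [0,0,0.01,0,0,0,-1],
    [0,0,0.01,0,0,0,-1],
    [0,0,0,0,0,0,-1],
  ],
)

```text
time_s: 14.28
eef_pos: [0.429, -0.3113, 0.1085]
eef_rot: [0.707, 0.01, 0.707, -0.011]
wrist_force: [0.4, -0.4, 0.1]
opening: 0.004
```

```bash
python3 - <<'E'
from bench import ctrl,camera
from h import *
o=ctrl.get_obs(); print(o["time_s"],o["eef_pos"],o["q"].round(2),o["wrist_force"])
c=camera("scene"); cv2.imwrite("pics/s12.png",cv2.resize(c["img"][90:210,220:400,::-1],None,fx=4,fy=4,interpolation=cv2.INTER_CUBIC))
c=camera("top"); cv2.imwrite("pics/t12.png",c["img"][:,:,::-1])
E
```

```text
14.275 [ 0.42897402 -0.31127678  0.10845903] [-0.85  0.25  1.83  0.    1.07 -2.39] [ 0.37794406 -0.43059836  0.09167126]
```

View pics/s12.png

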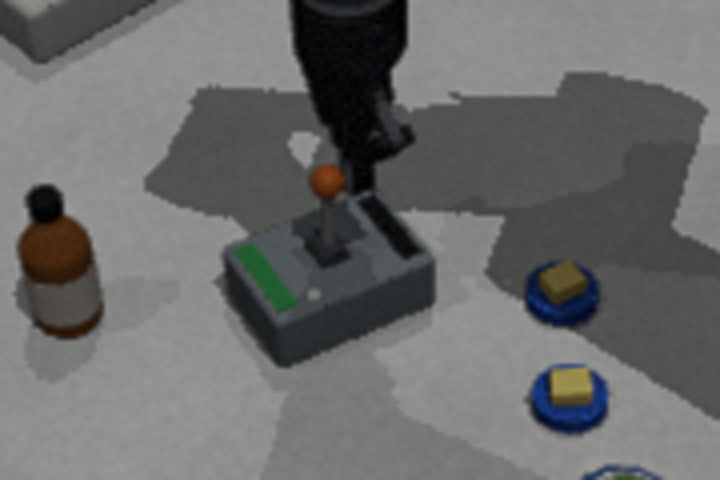

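View pics/t12.png

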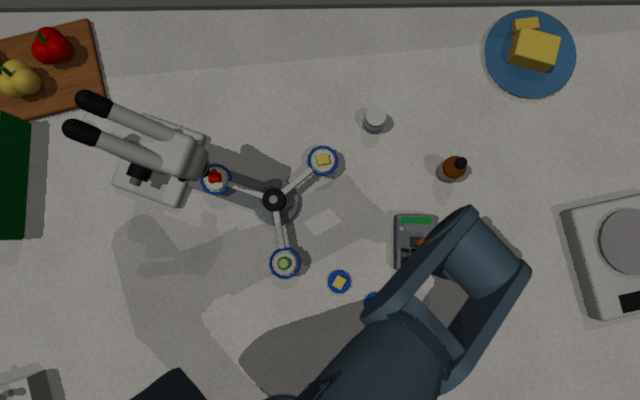

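The lever is moving: ball at crop (327,181), nearly upright.

>>> drive_tool(
  increments=[
    [0,0,0.008,0,0,0,-1],
    [0,0,0.008,0,0,0,-1],
    [0,0,0.007,0,0,0,-1],
    [0,0,0.006,0,0,0,-1],
    [0,0,0.003,0,0,0,-1],
    [0,0,0,0,0,0,-1],
  ],
)

```text
time_s: 15.12
eef_pos: [0.4603, -0.3122, 0.1083]
eef_rot: [0.707, 0.011, 0.707, -0.011]
wrist_force: [1.7, -1.1, 0.1]
opening: -0.001
```

>>> drive_tool(
  increments=[
    [0,0,0.002,0,0,0,-1],
    [0,0,0,0,0,0,-1],
  ],
)

```text
time_s: 15.38
eef_pos: [0.462, -0.3123, 0.1083]
eef_rot: [0.707, 0.011, 0.707, -0.011]
wrist_force: [-0.3, 0.1, 0.4]
opening: -0.004
```

>>> drive_tool(
  increments=[
    [0,0,0.002,0,0,0,-1],
    [0,0,0,0,0,0,-1],
  ],
)

```text
time_s: 15.62
eef_pos: [0.4639, -0.3124, 0.1082]
eef_rot: [0.707, 0.011, 0.707, -0.011]
wrist_force: [-1.6, -0.5, -0.8]
opening: 0.003
```

>>> drive_tool(
  increments=[
    [0,0,0.002,0,0,0,-1],
    [0,0,0,0,0,0,-1],
  ],
)

```text
time_s: 15.88
eef_pos: [0.4644, -0.3123, 0.108]
eef_rot: [0.706, 0.011, 0.708, -0.01]
wrist_force: [-8.9, 0.5, 2.4]
opening: 0.001
```

>>> drive_tool(
  increments=[
    [0,0,0.002,0,0,0,-1],
    [0,0,0,0,0,0,-1],
  ],
)

```text
time_s: 16.12
eef_pos: [0.4647, -0.3123, 0.1079]
eef_rot: [0.704, 0.011, 0.71, -0.01]
wrist_force: [-16.7, -0.5, 7.6]
opening: 0.008
```

```bash
python3 - <<'E'
from bench import ctrl,camera
from h import *
o=ctrl.get_obs(); print(o["time_s"],o["eef_pos"],o["wrist_force"])
c=camera("scene"); np.savez("s13.npz",**c); cv2.imwrite("pics/s13.png",cv2.resize(c["img"][90:210,220:400,::-1],None,fx=4,fy=4,interpolation=cv2.INTER_CUBIC))
E
```

```text
16.125 [ 0.46473902 -0.31229361  0.10792967] [-16.66755928  -0.51388548   7.5531094 ]
```

View pics/s13.png

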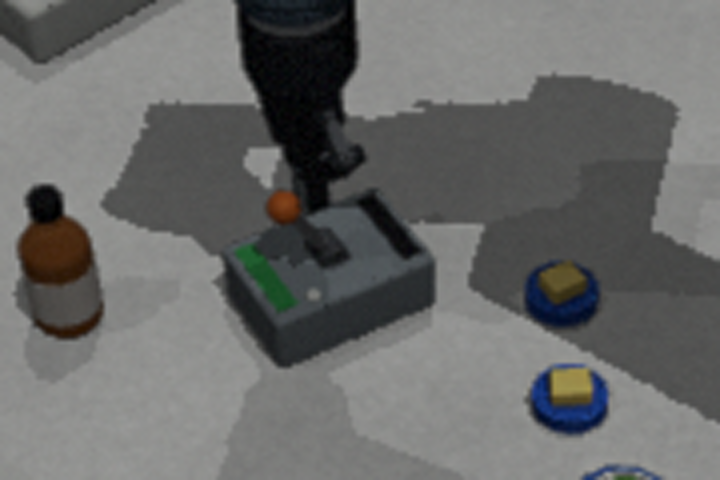

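The force rose to 17 N at the expected end position, so the lever is on its stop: ball at crop (283,207), leaning to green. I'll back off along −x, rise, and move away.

>>> drive_tool(
  increments=[
    [0,0,-0.008,0,0,0,-1],
    [0,0,-0.03,0,0,0,-1],
    [0,0,-0.03,0,0,0,-1],
    [-0.04,0,0,0,0,0,-1],
    [-0.05,0,0,0,0,0,-1],
    [-0.05,0,0,0,0,0,-1],
    [0,-0.04,0,0,0,0,-1],
    [0,-0.04,0,0,0,0,-1],
    [0,0,0,0,0,0,-1],
    [0,0,0,0,0,0,-1],
  ],
)

```text
time_s: 17.42
eef_pos: [0.3977, -0.3899, 0.2481]
eef_rot: [0.707, 0.011, 0.707, -0.011]
wrist_force: [-0.5, 0.5, -0.3]
opening: 0.0
```

```bash
python3 look.py 14; python3 - <<'E'
from m import *
t=dict(np.load("top14.npz"));s=dict(np.load("s14.npz"))
print("yel",rim(t,325,164)[3:],"grn",rim(t,282,264)[3:],"red",rim(t,215,178)[3:],"v",two(t,(325,164),(282,264)))
def cen(c,a,b,w=10):
    im=c["img"].astype(int)[b-w:b+w,a-w:a+w]; m=(im[:,:,0]>im[:,:,2]+60)&(im[:,:,0]>im[:,:,1]+30); ys,xs=np.where(m); return xs.mean()+a-w,ys.mean()+b-w,m.sum()
def ray(c,u,v):
    T=c["world_from_camera"]; d=T[:3,:3]@np.array([(u-c["cx"])/c["fx"],(v-c["cy"])/c["fy"],1]); return T[:3,3],d/np.linalg.norm(d)
u,v=map(int,proj(t,[.4855,-.312,.109])); u2,v2=291,142
a=cen(t,u,v);b=cen(s,u2,v2); print(a,b)
p,d=ray(t,*a[:2]);q,e=ray(s,*b[:2]); x=np.linalg.lstsq(np.stack([d,-e],1),q-p,rcond=None)[0]; print(p+x[0]*d,q+x[1]*e)
cv2.imwrite("pics/tfull14.png",t["img"][:,:,::-1]);cv2.imwrite("pics/sfull14.png",s["img"][:,:,::-1])
E
```

```text
17.425 [ 0.39768245 -0.3899076   0.24805861] [-0.5  0.5 -0.3] [-0.99  0.14  1.65  0.    1.36 -2.53]
finger 0.4305796517730193 -111.3584209925657
z heading -1.760646721406492
yel (np.float64(0.1444583707724065), np.float64(-50.53752696549659)) grn (np.float64(0.14469239241203397), np.float64(-170.54894386560392)) red (np.float64(0.1445526689447995), np.float64(69.80531256065638)) v (np.float64(0.2504263367513184), np.float64(159.48353121573194))
(np.float64(421.87179487179486), np.float64(226.6153846153846), np.int64(78)) (np.float64(290.5405405405405), np.float64(140.9189189189189), np.int64(37))
[ 0.48625097 -0.31255396  0.10874992] [ 0.48589153 -0.31229516  0.10867122]
```

View pics/tfull14.png

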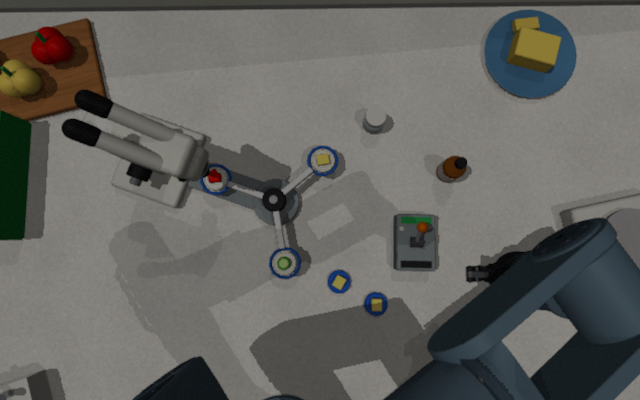

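View pics/sfull14.png

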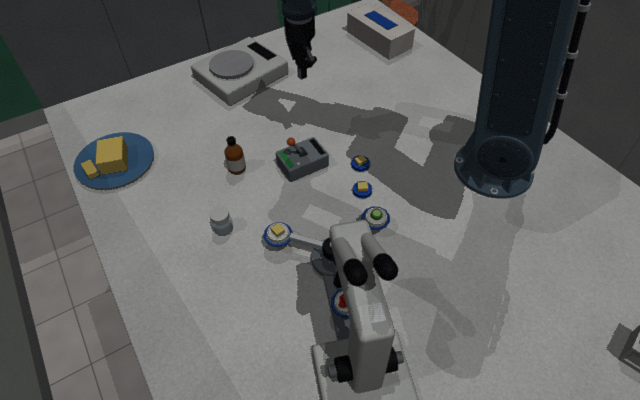

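The ball is at +32 mm and 109 mm high, which is the end stop. The carousel hasn't changed, bottle and jar are untouched, and the arm is clear.

```bash
python3 -c "
from bench import hand_in
print(hand_in())"
```

```text
the job is handed in; nothing more can be done
None
```

The red-pepper dish is under the lens and the lamp lever is fully over at the green end; I handed the job in at about 17.5 s.

- **Carousel:** I pushed the yellow dish's arm about 75° with the shut fingertips. The final check put the red tray at about 69.5°, against a lens direction of 69.6° worked out from the stand's edges. That is under 1 mm of error, and the tray angle did not change after I let go. Single-tray readings ranged from 69.4° to 69.8°. I could not see the lens face from above, so the centring rests on the stand's edges and the tray. The dish's own 3 mm of play in the tray was not measured.
- **Lamp lever:** I pushed it until the force rose to about 17 N at the stop. After I let go, the ball was 32 mm towards green and 109 mm high, which matches the end stop.
- **Everything else:** The bottle and jar stood where they were, I touched none of the dishes, and the arm finished clear with no contact force.

One camera reading part-way through the carousel turn was wrong because another blue rim got into the measuring window. I discarded it and measured again with the arm out of the way.

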